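# Bring the jar round to the hand-over ledge and set the brake

## Task

Turn the pharmacy carousel, smoothly so that nothing on it topples, by pushing on one of its four upright divider walls with a fingertip, until the short, wide jar rests squarely opposite the middle of the hand-over ledge. Then push the brake lever's handle all the way round to its stop, so that its rubber nose meets the tray. Do not touch, grip or lift the jar or the other containers, and leave everything else on the counter where it is.

Things in the scene. Friction and masses are not known exactly. Their poses are not given: they have to be found in the camera images.
- base: Fixed aluminium base, 8-12 mm high. Origin on the counter under the carousel's vertical axis. Its +x axis points to the hand-over ledge, a fixed shelf 90 mm wide, 165 to 240 mm from the axis, top 18 mm and side cheeks 38 mm above the counter. Its +y axis points to the brake lever's pivot, 170 mm from the axis. Place and yaw vary.
- ledge (a point): Middle of the inner edge of the hand-over ledge, on its top, 165 mm from the carousel axis along the base's +x.
- carousel: Round grey tray 230 mm across with four divider walls along its own +x, +y, -x, -y. Origin on its vertical axis, 12 mm above the counter; inner floor 6 mm, low rim 14 mm above the origin. Turns either way, over half a turn, about 1 to 1.5 N pushed 130 mm out; stays where left. One container stands on the diagonal of each quarter, 75 mm from the axis. A 26 mm steel hub stands in the middle.
- divider_end (a point): Outer end of the divider wall along the carousel's own +x, 145 mm from the axis, 49 mm above the counter (mid height). The four white walls are alike: upright, 6 mm thick, 20 to 78 mm above the counter, reaching 30 mm out past the tray's rim.
- brake (a joint): Brake lever on a vertical pivot fixed to the base. 0 = released; grows anticlockwise seen from above; 1.4 rad = against its stop with the nose on the tray. It starts between 0 and 0.3, stays where it is left, and takes about 1.3 N at the grip. Setting it does not move the tray.
- brake_pivot (a point): Brake lever's pivot axis, at the handle's mid height, 54 mm above the counter. The boss is 24 mm across.
- brake_grip (a point): Middle of the handle's black grip, 80 mm from the pivot axis, 54 mm above the counter. The handle is a level bar reaching 105 mm from the pivot; the grip is 11 mm thick, 42 to 66 mm above the counter, free below. In the base's frame the handle points 70 degrees anticlockwise of +x at joint 0, 150 at 1.4. The 54 mm nose is lower, 120 degrees anticlockwise of the handle.
- jar: The short, wide white jar, 60 mm across and 46 mm tall: the one that is wanted. Loose, in any quarter of the tray. Origin at the centre of its underside.
- bottle_tall: White bottle with a narrow neck, 44 mm across, 72 mm tall, loose on the tray. Origin under its centre. Not to be touched.
- bottle_mid: White bottle, 40 mm across, 56 mm tall, loose on the tray. Origin under its centre. Not to be touched.
- tube: Narrow straight-sided white tub, 38 mm across, 50 mm tall, loose on the tray. Origin under its centre. Not to be touched.
- carton_a: Loose carton 50 x 32 x 70 mm tall, standing near the brake lever. Origin under its centre. Leave alone.
- carton_b: Loose carton 70 x 40 x 50 mm tall, standing beside the tray, on the side away from the brake. Origin under its centre. Leave alone.
- sanitiser: Loose bottle 56 mm across, 130 mm tall, on the counter. Origin under its centre. Leave alone.
- spray: Loose spray bottle 38 mm across, 115 mm tall, on the counter. Origin under its centre. Leave alone.
- spatula: Loose counting spatula lying on the counter. Leave alone.
Things that resemble listed ones, but are neither listed nor needed, are in the scene too. What is shaped like the jar but pink is not meant.

How it is judged:
By the outcome, as a careful person would: the job done as asked, in the order asked, and still so for the second after the job is handed in, with the robot touching nothing.
It also fails if it takes over 58 s, if anything falls off the work surface, if the arm or the gripper's body presses on something with over 40 N, if the wrist force passes 120 N, or if a joint passes its speed limit or range.

## Robot

A 6-joint arm with a two-finger parallel gripper is mounted at the origin on the work surface. World frame = base frame: x ahead of the robot, y to its left, z up, the work surface at z = 0. Lengths are in m, angles in rad, forces in N, time in s.
With the tool pointing down it reaches from about 0.375 to 0.925 m from the base axis. Payload 5.7 kg.
Tool frame: the origin (TCP) lies midway between the tips of the shut fingers; the grasp point (between the pads) lies 19 mm behind it; z points along the fingers, x is the direction in which the jaws open and shut, and the axes are right-handed (so a half turn about z gives the same grasp; the last joint's range is limited). The gripper opens to 88 mm and grips with 3 to 60 N. Pads are 20 mm wide; open, the fingers measure 115 mm over their backs; the gripper's body (75 mm by 178 mm) begins 61 mm behind the grasp point.
Start: joints at [-1.27, 0.359, 1.51, -0, 1.272, -0.115], TCP at [0.242, -0.549, 0.223] pointing down, gripper open.
Joint ranges: [-2.97, 2.97], [-1.01, 2.36], [0.21, 2.38], [-0.96, 4.11], [0.2, 2.71], [-2.98, 2.98]. Speed limits (rad/s): [2.39, 2.39, 3.14, 3.14, 3.14, 3.14].

## Interface

Orientations are given as a unit quaternion [x, y, z, w].
In Python, from bench import move_ptp, servo_line, goto_joints, move_gripper, sleep, inverse_kinematics, capture, PlanningError, close_job, spot_in, silhouettes, current_clock, current_joint_pos, current_qvel, current_joint_torque, current_position, current_orientation, current_force, current_torque, current_finger_gap gives the robot as it stands. Calls block until the motion is done:
- move_ptp(position, orientation): joint-space move of the TCP to a pose.
- servo_line(position, orientation=None, rate=0.15, contact_N=None): straight line of the TCP; orientation=None keeps the orientation; rate is the mean speed in m/s. With contact_N (N) it stops when the force on the tool has changed by that much, and returns True; else False.
- goto_joints(angles): joint-space move.
- move_gripper(opening): finger opening in m; the grip force is fixed at half the most; returns when the fingers have stopped.
- sleep(seconds).
- inverse_kinematics(position, orientation): joint angles nearest the present ones, or None.
- capture(name): name is "scene" or "top"; returns a dict with "image" (384x512x3 uint8, blue, green, red), "range_z" (384x512 float32, m along the optical axis (not along the pixel's ray), 0 where there is no reading), "intrinsics" (3x3 intrinsics, pixels), "R" (3x3) and "t" (3): a world point X has camera coordinates R X + t. Camera axes: x right, y down, z forward; pixel columns grow to the right and rows downward; lengths in m; the calibration is good to about 2 mm. A picture is of the moment at which its call begins.
A pose or a line that the arm cannot do raises PlanningError and nothing moves.
- close_job(): hands the job in, once; it reports no verdict.
Trained networks look in the newest picture that a camera, given by its name, has taken for a name from the list of things; names that differ only in an ending like _2 or _b are one class to them, and where a whole thing is asked for, a point or a joint stands for the part that bears it (a point fixed in the world has none). Each returns a list of dicts, best first, with "conf" (0 to 1); they miss things now and then, are a little off and sometimes report something else, mostly with a low value. They report only what shows in the picture. A call takes as long as a camera call. They do not tell look-alikes from the thing itself.
- spot_in(camera, query): "xy" ([column, row] in pixels, amid what is visible of it).
- silhouettes(camera, query): "region" (384x512 bool, what is visible of it) and "xy" ([column, row] in pixels, amid what is visible of it).
Readings, each from a call of its own:
- current_clock(): time.
- current_joint_pos(): joint angles.
- current_qvel(): joint speeds.
- current_joint_torque(): joint torques, N m.
- current_position(): TCP position.
- current_orientation(): TCP orientation.
- current_force(): force on the tool from outside, world axes, zero at the start.
- current_torque(): the same for the moment, N m.
- current_finger_gap(): finger opening in m.
Only numpy, scipy, OpenCV 4.12 (cv2) and the standard library are available. Lean on these libraries where they do the work, as an engineer would, in place of code of your own. Each camera call takes 0.05 s, during which the arm holds its last target.

## Working session

There is one attempt and no reset: what is moved stays moved. The work goes in short steps, each a Python script; the robot and the scene stay as the last script left them, time stands still between calls to the robot, and variables do not carry over. Pictures are saved under pics/ and viewed, and the job is handed in when it is done.

```bash
ls; mkdir -p pics
python3 - <<'E'
from bench import *
import cv2,numpy as np,pickle
for n in("scene","top"):
    c=capture(n); cv2.imwrite(f"pics/{n}0.png",cv2.resize(c["image"],(800,600),interpolation=cv2.INTER_CUBIC)); pickle.dump(c,open(f"{n}0.pkl","wb"))
    print(n,-c["R"].T@c["t"])
    for q in("carousel","jar","brake","brake_grip","brake_pivot","divider_end","ledge","bottle_tall","carton_a","base"):
        try: print(q,[(np.round(d["xy"]).tolist(),round(d["conf"],2)) for d in spot_in(n,q)])
        except Exception as e: print(q,e)
print(current_clock())
E
```

```text
pics
scene [ 1.24788154 -0.46635881  1.06854645]
carousel [([227.0, 226.0], 0.59)]
jar [([240.0, 303.0], 0.89), ([201.0, 178.0], 0.83), ([332.0, 259.0], 0.78), ([258.0, 223.0], 0.74)]
brake [([276.0, 181.0], 0.81)]
brake_grip [([275.0, 184.0], 0.76)]
brake_pivot [([279.0, 182.0], 0.62)]
divider_end [([229.0, 231.0], 0.55), ([168.0, 268.0], 0.49)]
ledge [([275.0, 260.0], 0.94)]
bottle_tall [([232.0, 197.0], 0.53)]
carton_a [([168.0, 274.0], 0.96), ([319.0, 210.0], 0.89)]
base [([275.0, 260.0], 0.8)]
top [0.19382307 0.00450886 1.61986226]
carousel [([285.0, 200.0], 0.69)]
jar [([269.0, 183.0], 0.79), ([244.0, 135.0], 0.73), ([316.0, 146.0], 0.69), ([278.0, 249.0], 0.45)]
brake [([238.0, 206.0], 0.6)]
brake_grip [([240.0, 204.0], 0.51)]
brake_pivot [([240.0, 205.0], 0.73)]
divider_end [([288.0, 198.0], 0.91)]
ledge [([270.0, 162.0], 0.73)]
bottle_tall [([241.0, 207.0], 0.63), ([156.0, 168.0], 0.48), ([275.0, 211.0], 0.44)]
carton_a [([347.0, 189.0], 0.8), ([227.0, 168.0], 0.47)]
base [([273.0, 160.0], 0.61), ([159.0, 168.0], 0.46)]
1.1
```

View pics/scene0.png

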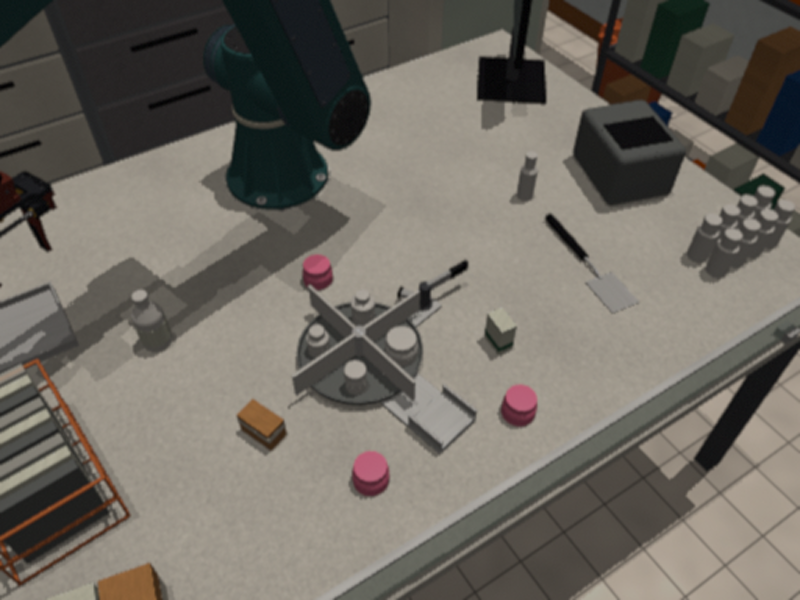

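Run:
```python
import cv2,pickle
for n,(x0,y0,x1,y1) in dict(scene=(130,140,370,320),top=(190,90,390,240)).items():
    c=pickle.load(open(f"{n}0.pkl","rb")); cv2.imwrite(f"pics/{n}0c.png",cv2.resize(c["image"][y0:y1,x0:x1],(800,600),interpolation=cv2.INTER_CUBIC))
```

```text
(no output)
```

View pics/top0.png

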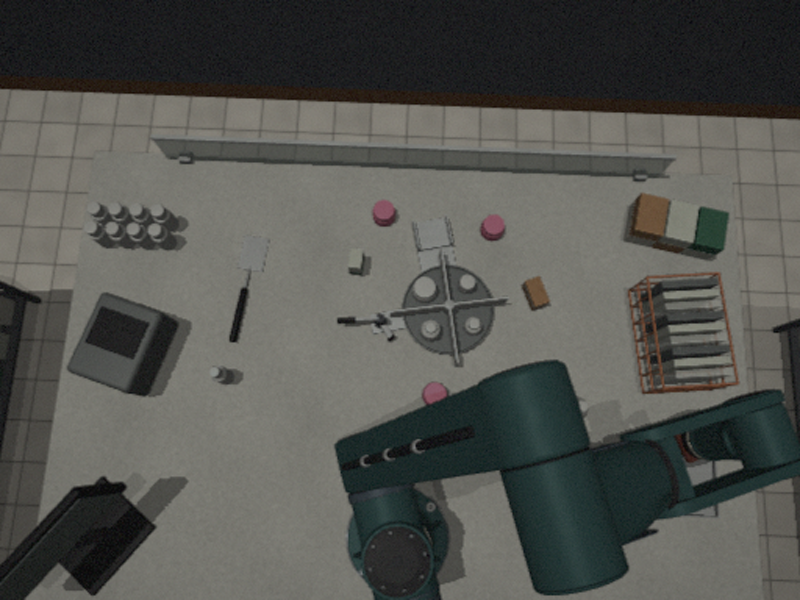

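View pics/scene0c.png

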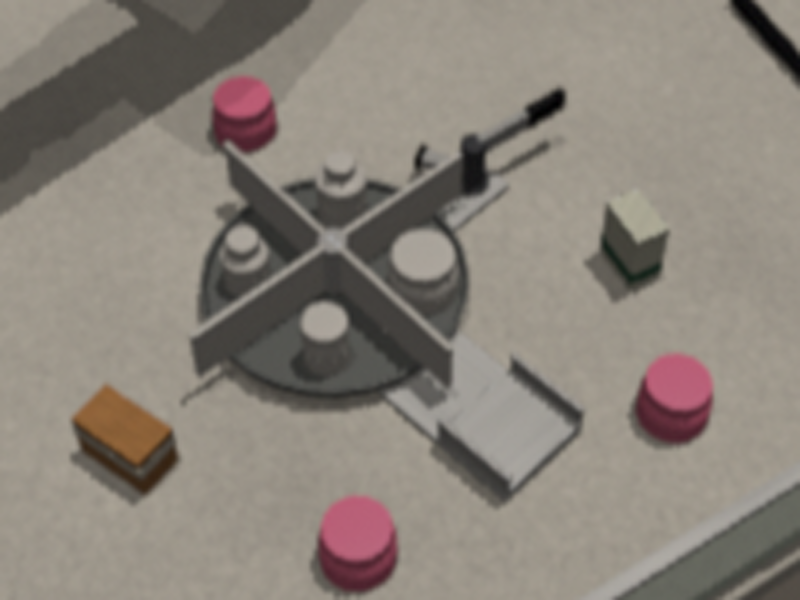

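View pics/top0c.png

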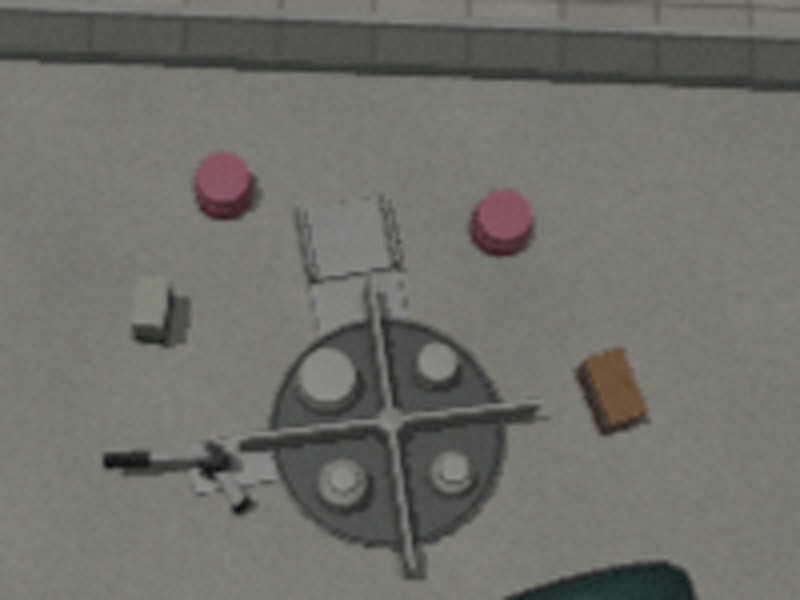

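```bash
cat > h.py <<'E'
from bench import *
import cv2,numpy as np,pickle
def grab(n,tag=None):
    c=capture(n)
    if tag: pickle.dump(c,open(f"{n}{tag}.pkl","wb"))
    return c
def cloud(c):
    z=c["range_z"].astype(float); K=c["intrinsics"]; v,u=np.mgrid[:384,:512]
    P=np.stack([(u-K[0,2])/K[0,0]*z,(v-K[1,2])/K[1,1]*z,z],-1)
    W=(P-c["t"])@c["R"]; W[z<=0]=np.nan; return W
def ray(c,uv,h):
    K=c["intrinsics"]; d=c["R"].T@np.array([(uv[0]-K[0,2])/K[0,0],(uv[1]-K[1,2])/K[1,1],1]); o=-c["R"].T@c["t"]
    return o+d*(h-o[2])/d[2]
def hmap(W,path,ctr,half=0.22,lo=0,hi=0.09):
    pass
E
python3 - <<'E'
from h import *
for n in("scene","top"):
    c=pickle.load(open(f"{n}0.pkl","rb"));W=cloud(c)
    print(n,"K",c["intrinsics"][0,0], "jar ray", [ray(c,p,.064) for p in ([(258,223)] if n=="scene" else [(190+327/4,90+378/4)])])
    print("hub ray",ray(c,(130+332*.3,140+240*.3) if n=="scene" else (190+392/4,90+422/4),.078))
    f=W.reshape(-1,3); im=c["image"].reshape(-1,3)
    g=(abs(f[:,0]-.5)<.3)&(abs(f[:,1]+.1)<.3)
    z=f[g,2]; print(np.histogram(z,bins=np.arange(-.01,.14,.01)))
    # table planarity
    t=f[g&(abs(f[:,2])<.006)]; print("table z",np.median(t[:,2]),t[:,2].std())
    m=np.full((600,600,3),0,np.uint8)  # top map 0.75mm/px? x up
    import matplotlib if False else None
E
true
```

```text
File "<stdin>", line 12
    import matplotlib if False else None
                      ^^
SyntaxError: invalid syntax
```

Run:
```python
from h import *
for n in("scene","top"):
    c=pickle.load(open(f"{n}0.pkl","rb"));W=cloud(c)
    print(n,"K",c["intrinsics"][0,0], "jar ray", [ray(c,p,.064) for p in ([(130+421*.3,140+252*.3)] if n=="scene" else [(190+327/4,90+378/4)])])
    print("hub ray",ray(c,(130+332*.3,140+240*.3) if n=="scene" else (190+392/4,90+422/4),.078))
    f=W.reshape(-1,3); 
    g=(abs(f[:,0]-.5)<.3)&(abs(f[:,1]+.1)<.3)
    print(np.histogram(f[g,2],bins=np.arange(-.01,.14,.01))[0])
    t=f[g&(abs(f[:,2])<.006)]; print("table z",np.median(t[:,2]),t[:,2].std())
    # ortho map: 1 px = 0.75 mm; x up, y left, centre at .53,-.1
    m=np.zeros((600,800,3),np.uint8)
    for p,b in zip(f[g],c["image"].reshape(-1,3)[g]):
        u=int(400-(p[1]+.1)/.00075); v=int(300-(p[0]-.53)/.00075)
        if 0<=u<800 and 0<=v<600:
            h=cv2.applyColorMap(np.uint8([[np.clip(p[2]/.1*255,0,255)]]),cv2.COLORMAP_JET)[0,0]
            if p[2]>.006: cv2.circle(m,(u,v),1,h.tolist(),-1)
    cv2.imwrite(f"pics/{n}_map.png",m)
```

```text
scene K 460.1447222338493 jar ray [array([ 0.59148093, -0.04006407,  0.064     ])]
hub ray [ 0.55079534 -0.10104623  0.078     ]
[11912 13785  1983  1372   825  1529   821  1019   817   137    57    18
     8    18    11]
table z 0.00015392424236984812 0.0021797789657574864
top K 419.94413730965323 jar ray [array([ 0.58693647, -0.04204955,  0.064     ])]
hub ray [ 0.54327322 -0.10413556  0.078     ]
[6492 6721 1544  855  249  539  314  415  373   77   26    0    0    3
    1]
table z 1.409949905612587e-05 0.002923533213570785
```

View pics/scene_map.png

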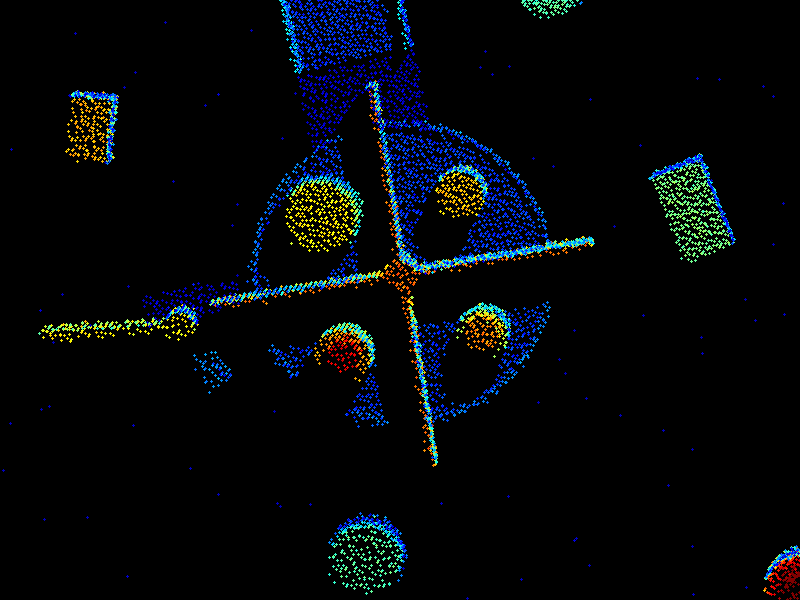

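View pics/top_map.png

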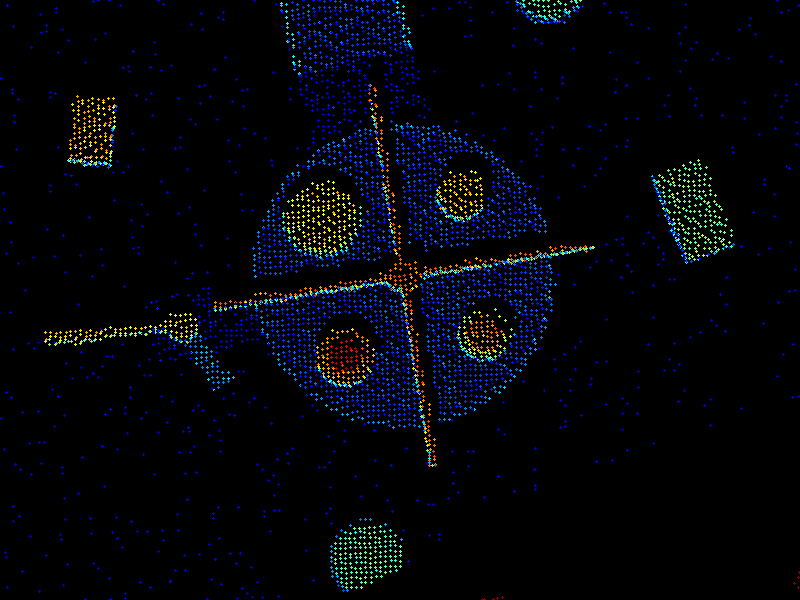

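```bash
cat >> h.py <<'E'
from scipy.optimize import least_squares
def circ(p,r,c0):
    # disc top fit: centre maximizing inside = boundary via convex hull fit
    h=cv2.convexHull(np.float32(p)).reshape(-1,2).astype(float)
    s=least_squares(lambda q:np.hypot(*(h-q).T)-r,c0,loss="soft_l1",f_scale=.001); return s.x
def wrap4(a): return (a+np.pi/4)%(np.pi/2)-np.pi/4
def measure(c,c0=(.546,-.103),a0=None,verbose=True):
    f=cloud(c).reshape(-1,3); f=f[np.isfinite(f).all(1)]; c0=np.array(c0,float); o={}
    xy=f[:,:2]-c0; r=np.hypot(*xy.T)
    # cross
    w=(f[:,2]>.073)&(f[:,2]<.085)&(r<.15)&((r<.05)|(r>.1)|True)
    p=f[w,:2]
    def res(q):
        d=p-q[:2]; ca,sa=np.cos(q[2]),np.sin(q[2]); a=d[:,0]*ca+d[:,1]*sa;b=-d[:,0]*sa+d[:,1]*ca
        return np.minimum(abs(a),abs(b))
    best=None
    for a in (np.arange(-.7,.8,.1) if a0 is None else [a0]):
        s=least_squares(res,[*c0,a],loss="soft_l1",f_scale=.002,x_scale=[.01,.01,.1])
        if best is None or s.cost<best.cost: best=s
    o["cross"]=best.x; o["nw"]=len(p)
    return o,f
E
python3 - <<'E'
from h import *
for n in("scene","top"):
    c=pickle.load(open(f"{n}0.pkl","rb")); o,f=measure(c); print(n,o)
    cx=o["cross"][:2]; d=f[:,:2]-cx; r=np.hypot(*d.T); th=np.arctan2(d[:,1],d[:,0])
    # rim circle: points z .02-.032, r .105-.122
    m=(abs(f[:,2]-.026)<.004)&(r>.108)&(r<.122)
    p=f[m,:2]; s=least_squares(lambda q:np.hypot(*(p-q[:2]).T)-q[2],[*cx,.115],loss="soft_l1",f_scale=.001); print("rim",s.x,m.sum())
    # container tops
    for nm,g,h,rad in(("jar",(.590,-.043),.064,.03),):
        m=(abs(f[:,2]-h)<.004)&(np.hypot(*(f[:,:2]-g).T)<.036)
        q=f[m,:2]; e=circ(q,rad,g); print(nm,e,q.mean(0),m.sum(),"r",np.hypot(*(e-cx)),"deg",np.degrees(np.arctan2(*(e-cx)[::-1])))
    # cheeks
    m=(f[:,2]>.030)&(f[:,2]<.043)&(d[:,0]>.15)&(d[:,0]<.26)&(abs(d[:,1]-.03)<.08)
    q=f[m,:2]
    yy=q[:,1]+ .15*0; 
    ss=least_squares(lambda k:(lambda t:np.minimum(abs(t-k[2]),abs(t+k[2])) )((q-cx)@[-np.sin(k[0]),np.cos(k[0])]-k[1]),[.13,0,.045],loss="soft_l1",f_scale=.002); print("ledge yaw deg, lateral off, halfsep",np.degrees(ss.x[0]),ss.x[1:],len(q))
    # boss & handle
    g=cx+ .17*np.array([-np.sin(.13),np.cos(.13)]); 
    m=(f[:,2]>.05)&(f[:,2]<.075)&(np.hypot(*(f[:,:2]-g).T)<.13)&(d[:,1]>.148)&(d[:,0]<.05)
    q=f[m]; b=q[np.hypot(*(q[:,:2]-g).T)<.02]; print("boss mean",b[:,:2].mean(0),"g",g,"rangez",b[:,2].mean())
    H=q[np.hypot(*(q[:,:2]-g).T)>.03]
    L=cv2.fitLine(np.float32(H[:,:2]),cv2.DIST_HUBER,0,.01,.001).ravel(); print("handle dir deg",np.degrees(np.arctan2(L[1],L[0])),L[2:],"tip y",H[:,1].max(), "z", np.percentile(H[:,2],[10,50,90]))
E
```

```text
scene {'cross': array([ 0.54983519, -0.10266466,  0.16328281]), 'nw': 586}
rim [ 0.55053905 -0.10205353  0.11193971] 283
jar [ 0.59216908 -0.04400156] [ 0.59449507 -0.04196514] 236 r 0.0723430524369527 deg 54.184116240197866
ledge yaw deg, lateral off, halfsep 12.970855034084382 [-0.00070726  0.04245414] 164
boss mean [0.51779532 0.06350622] g [0.52779739 0.06590086] rangez 0.060770443164923645
handle dir deg -86.64065 [0.50943804 0.12994741] tip y 0.16819523171783327 z [0.05351241 0.06177746 0.06684967]
top {'cross': array([ 0.54687227, -0.10232754, -1.40977298]), 'nw': 302}
rim [ 0.54776217 -0.10231801  0.111719  ] 156
jar [ 0.58921082 -0.04532884] [ 0.59244117 -0.03980888] 99 r 0.07100284800480232 deg 53.39509302172287
ledge yaw deg, lateral off, halfsep 13.326569766775348 [-0.00189918  0.04258563] 50
boss mean [0.51276466 0.06533142] g [0.52483447 0.06623798] rangez 0.06372451060767344
handle dir deg -86.65326 [0.5032314  0.12934117] tip y 0.16600322562712688 z [0.05395368 0.06493556 0.07026933]
```

Run:
```python
from h import *
for n in("scene","top"):
    c=pickle.load(open(f"{n}0.pkl","rb")); o,f=measure(c); cx=o["cross"][:2]; d=f[:,:2]-cx
    m=(f[:,2]>.014)&(f[:,2]<.042)&(d[:,0]>.145)&(d[:,0]<.27)&(abs(d[:,1]-.04)<.075)
    rct=cv2.minAreaRect(np.float32(f[m&(f[:,2]>.014),:2])); print(n,rct, "dir to centre",np.degrees(np.arctan2(*(np.array(rct[0])-cx)[::-1])))
    m=(f[:,2]>.056)&(f[:,2]<.08)&(np.hypot(*(f[:,:2]-[.515,.064]).T)<.022)
    q=f[m,:2]; print("boss",q.mean(0),np.percentile(q,[3,97],axis=0).tolist(),len(q))
    for lab in("sanitiser","spray","carton_b"): pass
    m=(f[:,2]>.1)&(f[:,0]>.25)&(f[:,0]<.85)&(abs(f[:,1])<.5); print(m.sum(), f[m][:, :].mean(0) if m.sum() else "")
print(current_orientation(),current_force(),current_clock())
```

```text
scene ((0.7468999624252319, -0.05707214027643204), (0.07668304443359375, 0.0922149270772934), 12.53787899017334) dir to centre 13.026644186989325
boss [0.51368493 0.06683663] [[0.5029985588412594, 0.05446022902243563], [0.5240879577053982, 0.08400274550977588]] 62
2800 [ 0.26592432 -0.11830165  0.4612284 ]
top ((0.741950511932373, -0.05828363448381424), (0.08424348384141922, 0.09082215279340744), 12.797993659973145) dir to centre 12.722672863938163
boss [0.50934406 0.0655086 ] [[0.4990732897370881, 0.05291336776044702], [0.5190713867410914, 0.07949202972864675]] 37
2432 [ 0.27120044 -0.17981053  0.80548087]
[ 8.37826341e-01 -5.45936825e-01 -5.57309777e-05 -4.64332834e-05] [ 0.55719721  0.14638021 -0.91741975] 1.1
```

```bash
cat >> h.py <<'E'
from scipy.spatial.transform import Rotation as Ro
AX=np.array([.548,-.1023]); PV=np.array([.5106,.0635])
def down(yaw): # tool z down, tool x at world yaw
    c,s=np.cos(yaw),np.sin(yaw)
    return Ro.from_matrix(np.array([[c,s,0],[s,-c,0],[0,0,-1]])).as_quat()
def u(a): return np.array([np.cos(a),np.sin(a)])
def nn(a): return np.array([-np.sin(a),np.cos(a)])
def fp(phi,r,off,z): return np.r_[AX+r*u(phi)+off*nn(phi),z]
E
python3 - <<'E'
from h import *
R=np.radians
for k in(0,np.pi):
    for ph in(9.3,-32): print(k,ph,inverse_kinematics(fp(R(ph),.13,.02,.05),down(R(ph)+k)))
    for a in(93,165): print(k,a,inverse_kinematics(np.r_[PV+.08*u(R(a)),.05],down(R(a)+k)))
E
```

```text
0 9.3 [-1.93321327e-01  6.39496082e-01  1.49167787e+00 -4.44089210e-16
  1.01041870e+00 -3.55636948e-01]
0 -32 [-3.27176886e-01  6.51638040e-01  1.46513440e+00 -4.44089210e-16
  1.02482022e+00  2.31328475e-01]
0 93 [ 1.44641146e-01  4.78074300e-01  1.84308326e+00 -4.44089210e-16
  8.20435091e-01 -1.47851506e+00]
0 165 [ 3.52078867e-02  3.92851839e-01  2.02743829e+00 -4.44089210e-16
  7.21302527e-01 -2.84458538e+00]
3.141592653589793 9.3 [-1.93321327e-01  6.39496082e-01  1.49167787e+00 -4.44089210e-16
  1.01041870e+00  2.78595571e+00]
3.141592653589793 -32 [-3.27176886e-01  6.51638040e-01  1.46513440e+00 -4.44089210e-16
  1.02482022e+00 -2.91026418e+00]
3.141592653589793 93 [ 1.44641146e-01  4.78074300e-01  1.84308326e+00 -4.44089210e-16
  8.20435091e-01  1.66307760e+00]
3.141592653589793 165 [ 3.52078867e-02  3.92851839e-01  2.02743829e+00 -4.44089210e-16
  7.21302527e-01  2.97007275e-01]
```

Run:
```python
from h import *
R=np.radians
move_gripper(0.0)
p=R(9.3)
move_ptp(fp(p,.13,.027,.20),down(p)); print(current_clock())
servo_line(fp(p,.13,.027,.048),rate=.12); print(current_clock(),current_position(),current_force())
c=grab("scene","1"); cv2.imwrite("pics/s1.png",cv2.resize(c["image"][140:320,130:370],(800,600),interpolation=cv2.INTER_CUBIC))
```

```text
4.775
6.1917 [ 0.67267547 -0.05478491  0.04887715] [0.99833613 0.18420576 0.23400926]
```

View pics/s1.png

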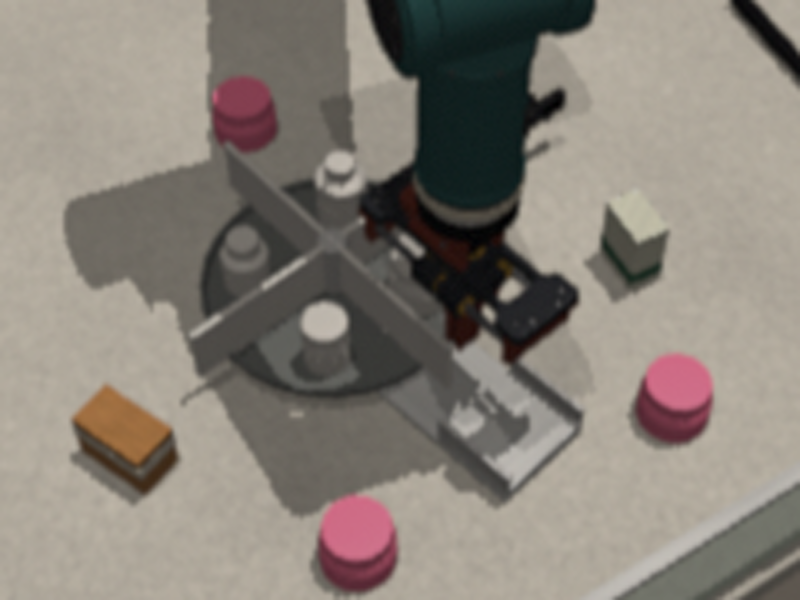

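Run:
```python
from h import *
R=np.radians
for ph in(-9,-27):
    q=R(ph); print(servo_line(fp(q,.13,.013,.048),down(q),rate=.045)); print(current_clock(),current_force())
c=grab("scene","2"); cv2.imwrite("pics/s2.png",cv2.resize(c["image"][140:320,130:370],(800,600),interpolation=cv2.INTER_CUBIC))
o,f=measure(c,AX); print(o, np.degrees(o["cross"][2])%90)
```

```text
False
7.625 [-1.01063082  0.76854909  0.33817414]
False
8.6833 [-0.24038093  0.41346258 -0.65238422]
{'cross': array([ 0.52563595, -0.14848122, -0.49190297]), 'nw': 230} 61.81603571041511
```

View pics/s2.png

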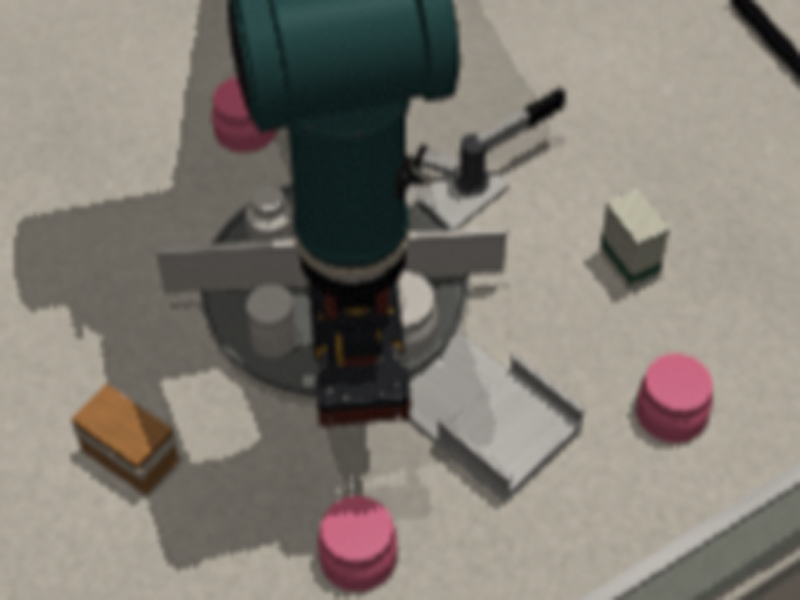

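```bash
cat >> h.py <<'E'
def angfix(c,cx,lo=-1.2,hi=.6,zr=(.071,.082)):
    f=cloud(c).reshape(-1,3); f=f[np.isfinite(f).all(1)]; d=f[:,:2]-cx; r=np.hypot(*d.T)
    w=(f[:,2]>zr[0])&(f[:,2]<zr[1])&(r<.147)&(r>.02); d=d[w]
    A=np.arange(lo,hi,.002); s=[]
    for a in A:
        e=np.minimum(abs(d@u(a)),abs(d@nn(a))); s.append(np.minimum(e,.008).sum())
    a=A[np.argmin(s)]
    e=lambda a:np.minimum(abs(d@u(a)),abs(d@nn(a)))
    return np.degrees(least_squares(lambda q:e(q[0]),[a],loss="soft_l1",f_scale=.002).x[0]),w.sum()
E
python3 - <<'E'
from h import *
for t,lo,hi in(("0",-.7,.8),("2",-.8,.0)):
    c=pickle.load(open(f"scene{t}.pkl","rb")); print(t,angfix(c,np.array([.5500,-.1024]),lo,hi))
R=np.radians; q=R(-31.7)
servo_line(fp(q,.13,.013,.048),down(q),rate=.03)
servo_line(fp(q,.13,.035,.048),rate=.08)
p=fp(q,.13,.035,.048);p[2]=.2; servo_line(p,rate=.2)
P=[.50,.2,.2]; move_ptp(P,down(R(95)+np.pi)); print(current_clock(),current_joint_pos())
for n in("scene","top"):
    c=grab(n,"3"); cv2.imwrite(f"pics/{n}3.png",cv2.resize(c["image"][140:320,130:370] if n=="scene" else c["image"][90:240,190:390],(800,600),interpolation=cv2.INTER_CUBIC))
    print(angfix(c,np.array([.55,-.1024] if n=="scene" else [.547,-.1023]),-.8,0))
E
```

```text
0 (np.float64(9.374571146356368), np.int64(601))
2 (np.float64(-28.10470296185063), np.int64(293))
12.0083 [ 2.51481224e-01  2.94483419e-01  1.67106790e+00 -3.17853884e-04
  1.17635380e+00  1.73487102e+00]
(np.float64(-32.86410722932412), np.int64(558))
(np.float64(-32.88301534883422), np.int64(292))
```

View pics/scene3.png

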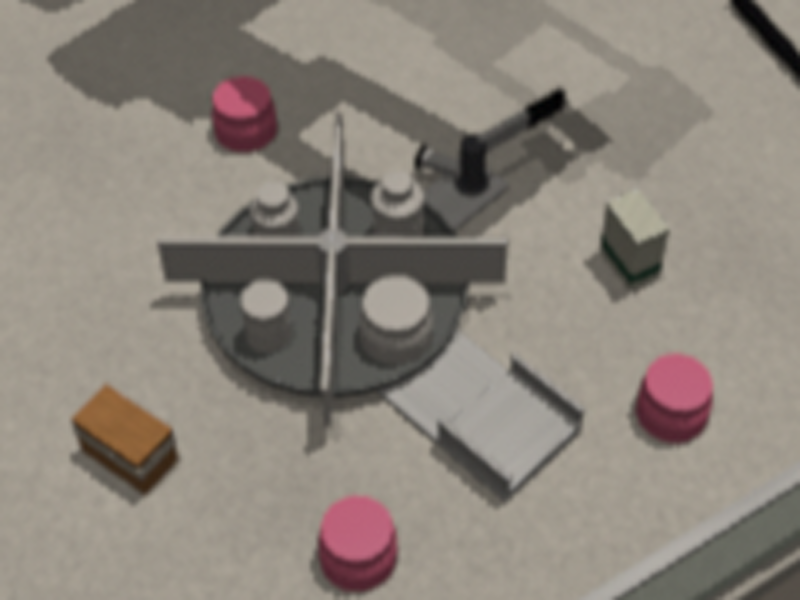

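View pics/top3.png

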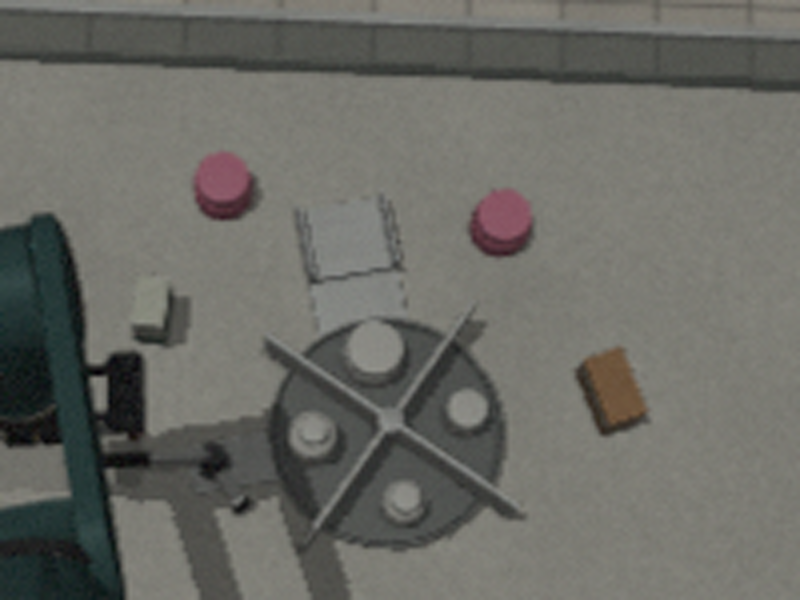

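Run:
```python
from h import *
for n,cx in(("scene",np.array([.55,-.1024])),("top",np.array([.547,-.1023]))):
  for t in "03":
    c=pickle.load(open(f"{n}{t}.pkl","rb")); f=cloud(c).reshape(-1,3)
    g=cx+.0755*u(np.radians(54.3 if t=="0" else 12.2))
    m=(abs(f[:,2]-.064)<.004)
    for _ in range(5):
        k=m&(np.hypot(*(f[:,:2]-g).T)<.0335); g=f[k,:2].mean(0)
    rc=cv2.minEnclosingCircle(np.float32(f[k,:2]))
    print(n,t,g,"r %.4f ang %.2f"%(np.hypot(*(g-cx)),np.degrees(np.arctan2(*(g-cx)[::-1]))),rc, "enc ang",np.degrees(np.arctan2(*(np.array(rc[0])-cx)[::-1])))
  d=f[:,:2]-cx
  m=(f[:,2]>.014)&(f[:,2]<.042)&(d[:,0]>.145)&(d[:,0]<.27)&(abs(d[:,1]-.04)<.075)
  rct=cv2.minAreaRect(np.float32(f[m,:2])); print("ledge ang",rct[2],np.degrees(np.arctan2(*(np.array(rct[0])-cx)[::-1])))
```

```text
scene 0 [ 0.59449507 -0.04196514] r 0.0750 ang 53.64 ((0.5932846069335938, -0.04203454777598381), 0.027935367077589035) enc ang 54.35786093735522
scene 3 [ 0.62350033 -0.08622824] r 0.0753 ang 12.41 ((0.6228820085525513, -0.08405821770429611), 0.02909608744084835) enc ang 14.125943530596793
ledge ang 10.480416297912598 12.842136435328676
top 0 [ 0.59244117 -0.03980888] r 0.0773 ang 53.98 ((0.5915474891662598, -0.041006751358509064), 0.026681575924158096) enc ang 53.99061738508186
top 3 [ 0.61920269 -0.08801983] r 0.0736 ang 11.19 ((0.6205338835716248, -0.08665594458580017), 0.027558008208870888) enc ang 12.010396219780086
ledge ang 13.726472854614258 12.680169791919914
```

```bash
cat >> h.py <<'E'
def bp(a,off,z=.045,r=.08): return np.r_[PV+r*u(a)-off*nn(a),z]
E
python3 - <<'E'
from h import *
R=np.radians
a=R(93.3)
move_ptp(bp(a,.034,.2),down(a+np.pi))
servo_line(bp(a,.034),rate=.12); print(current_clock(),current_force())
for d in(97,118,139,155):
    a=R(d); print(d,servo_line(bp(a,.0175),down(a+np.pi),rate=.06,contact_N=12),current_force())
a=R(170); print(servo_line(bp(a,.0175),down(a+np.pi),rate=.025,contact_N=6),current_force(),current_position(),current_clock())
print(np.degrees(np.arctan2(*(current_position()[:2]-PV)[::-1])))
c=grab("scene","4"); cv2.imwrite("pics/scene4.png",cv2.resize(c["image"][140:320,130:370],(800,600),interpolation=cv2.INTER_CUBIC))
E
```

```text
13.925 [ 0.47358628 -0.60008654  0.64196856]
97 False [0.78312329 0.16218344 0.35002861]
118 False [0.40378318 0.09804337 0.03062293]
139 False [-0.15392501 -0.58279312 -0.28298712]
155 False [0.36684627 0.06586451 1.17884101]
True [0.6754708  3.49489041 1.49340552] [0.43938766 0.10311358 0.04495561] 16.8417
150.91394333006983
```

View pics/scene4.png

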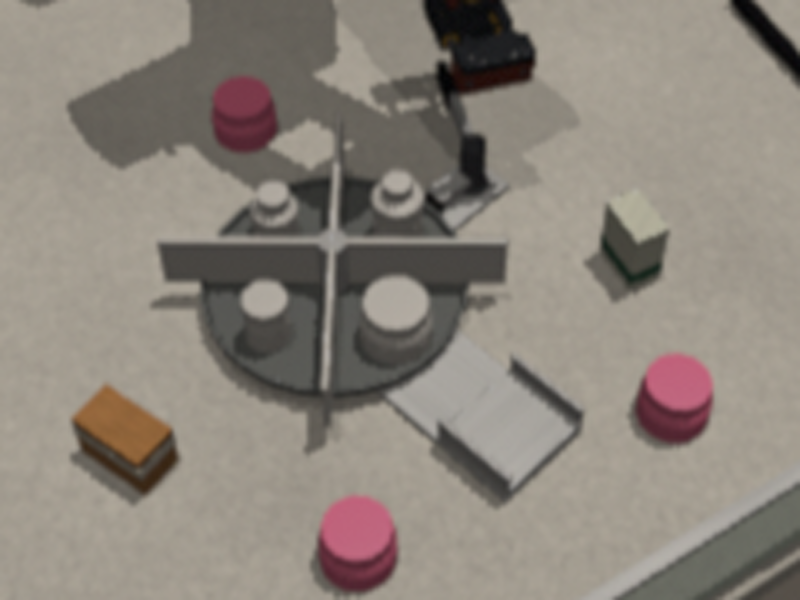

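Run:
```python
from h import *
R=np.radians
a=R(172); print(servo_line(bp(a,.0175),down(a+np.pi),rate=.02,contact_N=8),current_force(),current_position())
print(np.degrees(np.arctan2(*(current_position()[:2]-PV)[::-1])))
p=current_position(); q=p.copy(); q[:2]-=.035*nn(R(163)); servo_line(q,rate=.08); q[2]=.2; servo_line(q,rate=.2)
move_ptp([.38,.3,.25],down(R(180)+R(-15))); print(current_clock(),current_force())
for n in("scene","top"):
    c=grab(n,"5"); cv2.imwrite(f"pics/{n}5.png",cv2.resize(c["image"][140:320,130:370] if n=="scene" else c["image"][90:240,190:390],(800,600),interpolation=cv2.INTER_CUBIC))
    cx=np.array([.55,-.1024] if n=="scene" else [.547,-.1023]); print(angfix(c,cx,-.8,0))
    f=cloud(c).reshape(-1,3); pv=cx+.17*nn(R(12.7)); d=f[:,:2]-pv; r=np.hypot(*d.T); th=np.degrees(np.arctan2(d[:,1],d[:,0]))
    m=(f[:,2]>.05)&(f[:,2]<.075)&(r>.03)&(r<.11)&(th>120)&(th<185); L=cv2.fitLine(np.float32(f[m,:2]),cv2.DIST_HUBER,0,.01,.001).ravel()
    print("handle",np.degrees(np.arctan2(L[1],L[0]))%180,np.median(th[m]),m.sum())
```

```text
True [0.42283851 2.38919695 2.10181321] [0.43931984 0.10326334 0.04496949]
150.8452190642961
21.0 [-0.19173286  0.51671674 -0.29016784]
(np.float64(-32.79141356440892), np.int64(580))
handle 162.89905 164.54903545279464 83
(np.float64(-32.901763547727526), np.int64(290))
handle 163.44452 163.4835450073397 57
```

View pics/scene5.png

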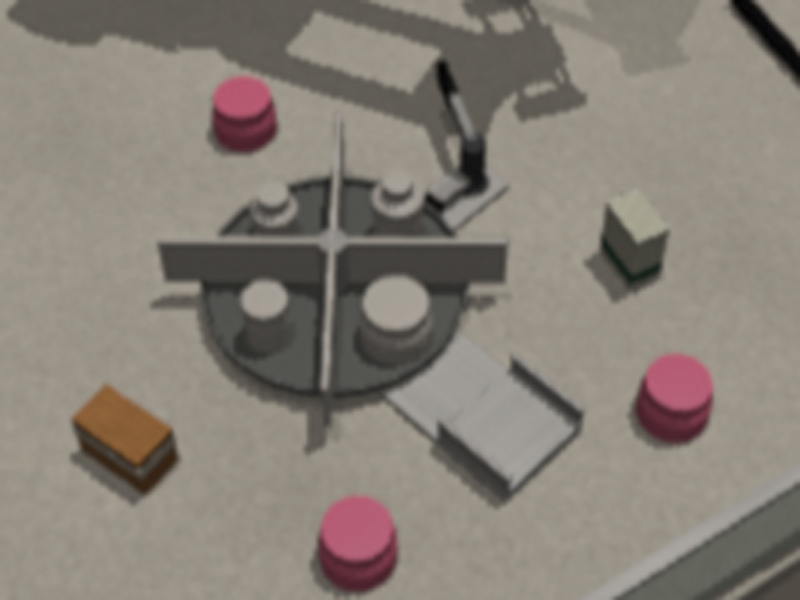

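View pics/top5.png

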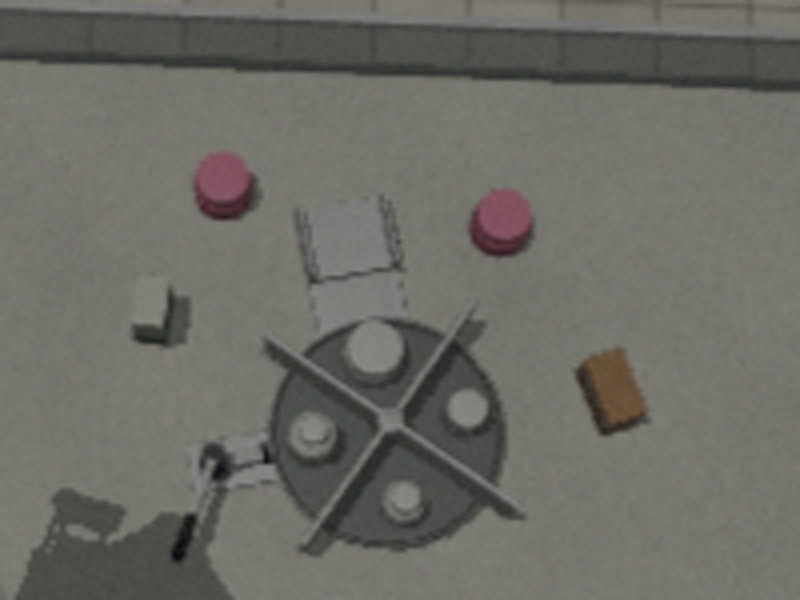

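The handle points at 163°, against its stop, and the nose meets the tray at about (262,452) in the top crop. The jar at (376,350) faces the ledge. The containers stand and the cartons have not moved.

Run:
```python
from bench import *
sleep(.5); close_job();
```

```text
the job is handed in; nothing more can be done
```

The carousel is turned, the brake is set against its stop, and the job is handed in, at about 21.5 s of the 58 s allowed.

- **Carousel:** I pushed the divider wall nearest the ledge with the closed fingertips. The tray turned about 42° clockwise in slow pushes. After the turn I measured the jar at 11.2° to 12.4° depending on the camera (14.1° by the least reliable fit). The ledge direction is about 12.7°, so the jar is within about 1°, or 1 to 2 mm, of the middle.
- **Brake:** I pushed the handle until the contact force rose. A second, firmer push met the stop at the same place. The handle then pointed at about 163°, where 162.7° was expected.
- **Last pictures:** They show the nose at the tray and the tray unmoved by the braking (−32.8° and −32.9° from the two cameras). All four containers are upright, the cartons and pink jars look untouched, and the arm is clear. I did not check the sanitiser, spray bottle or spatula again in these close-ups; the arm did not work near them.
- **Disagreement:** The two cameras differed by about 3 mm in x. I used the mean for moving and compared angles within each camera.

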